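# Scan a bonded seam and show the probe tip to the inspection camera

## Task

Pull the orange pencil probe up out of its rack and draw its tip slowly (about 3 cm per second) along the dark bent seam of the aluminium specimen, from the green dot round the bend to the red dot, touching only lightly or skimming just above it (within 4 mm) and staying on the seam. Then present the probe to the small tilted inspection camera: hold it still in the air, pointing straight into the lens along the lens axis, with its tip about 7 cm in front of the glass, and finish while still holding it there. Leave the grey spare probe, the brass weight and the jar alone, and do not touch the camera.

Things in the scene. Friction and masses are not known exactly. Their poses are not given: they have to be found in the camera images.
- probe: Orange pencil probe, loose, 120 g. Origin at tip, z from tip up to handle. From the tip: steel shaft 11 mm dia to 55 mm (first 14 mm tapers to a 4 mm tip); flange 30 mm dia, 55-59 mm; orange handle 24 x 24 mm square (sides face body x and y), 59-125 mm, grip near 95 mm; cap 3 mm. Starts upright, hanging by its flange in one rack hole, tip 15 mm above the table, up to 3 mm off the hole's centre.
- spare: Grey spare probe, same shape and sizes as the orange one, hanging in the other hole; must stay where it is.
- rack: Fixed probe rack, 170 (x) x 70 (y) mm, origin at the centre of its underside on the table. Blue top plate 12 mm thick, upper face 70 mm above the table, two 17 mm square through holes on its x axis at +40 and -40 mm; open underneath, a steel cheek at each end. Either hole may have the orange probe. To clear the plate the probe must rise by at least 58 mm.
- specimen: Fixed specimen: aluminium plate 90 mm (x) x 140 mm (y) on a dark tray 100 x 150 mm, origin at the centre of its underside on the table, flat level upper face 20 mm above it. A dark seam line 4 mm wide, flush with the face, runs from a green dot in a straight leg of 54 mm to a bend, then in a straight leg of 55 mm to a red dot.
- seam_start (a point): Seam start: centre of the green dot, on the specimen's upper face.
- seam_mid1 (a point): Point on the seam, on the upper face, halfway along the first straight leg.
- seam_bend (a point): The seam's bend, on the upper face.
- seam_mid2 (a point): Point on the seam, on the upper face, halfway along the second straight leg.
- seam_end (a point): Seam end: centre of the red dot, on the specimen's upper face.
- camera: Fixed inspection camera's stand: foot 100 x 100 x 14 mm, origin at the centre of its underside on the table, two ears 88 mm tall; front (where the head leans) to its -x axis. The whole camera with its head is at most about 140 mm tall.
- camera_head: Camera head on the stand: white block 50 x 68 x 55 mm with a black barrel 50 mm in diameter. Origin on its stiff tilting hinge, 70 mm above the table; its z axis is the lens axis, pointing out of the lens, upward and leaning 0.25 to 0.6 rad from vertical towards the stand's front. It stays as it is unless pushed.
- lens (a point): Centre of the camera's lens glass, 60 mm from the head's origin along the lens axis.
- focus (a point): Point in the air on the lens axis 70 mm in front of the glass (130 mm from the head's origin), where the probe's tip is to be held.
- weight: Brass calibration weight, 38 mm in diameter, 58 mm tall, standing on the table, origin under its centre; bystander.
- jar: Amber sample jar, 56 mm in diameter, 70 mm tall, origin under its centre; bystander.

How it is judged:
On the way, in this order (a step that is already met when the one before it is completed fails the run):
1. the orange probe is gripped and its tip has been lifted above the rack's top plate (z of probe in the frame of rack above 0.071 m and contact force between probe and the fingers above 1 N), for 0.1 s.
2. the held probe's tip is at the green dot of the seam, within 8 mm (distance between probe and seam_start below 0.008 m and contact force between probe and the fingers above 1 N), for 0.05 s.
3. the held probe's tip is at the middle of the first leg of the seam, within 8 mm (distance between probe and seam_mid1 below 0.008 m and contact force between probe and the fingers above 1 N), for 0.05 s.
4. the held probe's tip is at the bend of the seam, within 8 mm (distance between probe and seam_bend below 0.008 m and contact force between probe and the fingers above 1 N), for 0.05 s.
5. the held probe's tip is at the middle of the second leg of the seam, within 8 mm (distance between probe and seam_mid2 below 0.008 m and contact force between probe and the fingers above 1 N), for 0.05 s.
6. the held probe's tip is at the red dot of the seam, within 8 mm (distance between probe and seam_end below 0.008 m and contact force between probe and the fingers above 1 N), for 0.05 s.
At the end, for the whole second after the job is handed in: The probe is held still by the fingers (under 20 mm/s and 0.2 rad/s), touching nothing else, tip down, with its tip within 18 mm of the point 70 mm in front of the lens and its axis within 0.17 rad (10 degrees) of the lens axis; spare probe, weight and jar within 20 mm of their first places (distance between probe and focus below 0.018 m and angle between the z axis of probe and the z axis of camera_head, either way round below 0.17 rad and angle between probe's own z axis and vertical below 1 rad and height (world z) of probe above 0.12 m and contact force between probe and the fingers above 1 N and contact force between probe and camera below 0.1 N and linear speed of probe below 0.02 m/s and angular speed of probe below 0.2 rad/s and distance of each of spare, weight, jar from where it was at the start of the episode below 0.02 m); the arm keeps its last pose, push and grip.
It fails at once if the probe pressed on the specimen with more than 20 N (contact force between probe and specimen above 20 N).
It fails at once if the tip ran along the seam faster than 80 mm/s (more than 10 mm from both of its ends, less than 6 mm above the face) (x of probe in the frame of specimen between -0.045 and 0.045 m and y of probe in the frame of specimen between -0.07 and 0.07 m and z of probe in the frame of specimen below 0.026 m and horizontal distance between probe and seam_start above 0.01 m and horizontal distance between probe and seam_end above 0.01 m and linear speed of probe above 0.08 m/s).
It fails at once if the tip was less than 6 mm above the specimen's face off the seam (about 12 mm or more from it) (x of probe in the frame of specimen between -0.045 and 0.045 m and y of probe in the frame of specimen between -0.07 and 0.07 m and z of probe in the frame of specimen below 0.026 m and horizontal distance between probe and seam_start above 0.018 m and horizontal distance between probe and seam_mid1 above 0.018 m and horizontal distance between probe and seam_bend above 0.018 m and horizontal distance between probe and seam_mid2 above 0.018 m and horizontal distance between probe and seam_end above 0.018 m).
It fails at once if the camera was touched (contact force between camera and anything else above 1 N).
It fails at once if the spare probe, the weight or the jar was shifted by more than 20 mm (distance of any of spare, weight, jar from where it was at the start of the episode above 0.02 m).
It also fails if it takes over 51 s, if anything falls off the work surface, if the arm or the gripper's body presses on something with over 40 N, if the wrist force passes 120 N, or if a joint passes its speed limit or range.

## Robot

A 6-joint arm with a two-finger parallel gripper is mounted at the origin on the work surface. World frame = base frame: x ahead of the robot, y to its left, z up, the work surface at z = 0. Lengths are in m, angles in rad, forces in N, time in s.
With the tool pointing down it reaches from about 0.4 to 0.825 m from the base axis. Payload 7 kg.
Tool frame: the origin (TCP) lies midway between the tips of the shut fingers; the grasp point (between the pads) lies 19 mm behind it (grip_point_offset is the distance from the TCP to the grasp point, in m); z points along the fingers, y is the line along which they close (so a half turn about z gives the same grasp; the last joint's range is limited). The gripper opens to 88 mm and grips with 3 to 60 N. Pads are 19 mm wide; open, the fingers measure 130 mm over their backs; the gripper's body (78 mm by 193 mm) begins 47 mm behind the grasp point.
Start: joints at [1.454, 0.359, 0.012, 0, -1.224, -0.288], TCP at [0.266, 0.62, 0.2] pointing down, gripper open.
Joint ranges: [-3.07, 3.07], [-1.43, 2.12], [-1.02, 1.25], [-3.03, 1.67], [-3.05, -0], [-3.03, 3.03]. Speed limits (rad/s): [2.39, 2.39, 3.01, 3.14, 3.14, 3.14].

## Interface

Orientations are given as [roll, pitch, yaw] about the fixed x, y, z axes, in that order (R = Rz(yaw) Ry(pitch) Rx(roll)).
In Python, from station import get_state, grab_frame, camera_params, job_done, grip_point_offset gives the robot as it stands.
- The arm moves only by the shell command python3 -m creep 'ROWS' [FORCE]. ROWS is JSON, a list that holds one entry, the list of rows, each a list of 7 numbers: the finger opening in cm, from 0 to 8.76, then the shift along the tool's x, y, z in cm, then the turn, a rotation vector about the tool's x, y, z in rad. In form: [[[fingers, tx, ty, tz, wx, wy, wz], ...]]. A call has 1 to 20 rows; each row is the pose to reach, as a shift and turn from the pose commanded when the call began, along the tool's axes at that moment; what a row does not reach only later rows make up. A row lasts 1/8 s, in which the tool goes at most 62.5 mm and 10.7 degrees, less where a joint would pass 70% of its speed; a pose out of reach is approached as far as the arm can. A call with a gripper value outside its range is refused whole. The fingers move at their own pace and stop on an object; FORCE is the grip in N (left out, the last holds). Time passes only in rows, so rows that repeat a pose let the fingers close. It gives the time, the measured TCP pose, the force, the opening and the grip force at its end, in the units of the state.
- get_state(): the state, without advancing time (a new reading comes with each control period).
- grab_frame(name): name is "scene" or "top"; returns the picture (420x560x3 uint8, blue, green, red); there is no depth.
- camera_params(name): a dict with "vertical_fov" (degrees; the focal length in pixels is half the picture's height over the tangent of half this angle, whatever the lens; pixels are square), "cx", "cy" (the principal point, pixels), "k1" (the pictures are not rectified: a ray, as slopes to the right and down, at radius r is drawn at 1 + k1 r^2 times it, then the intrinsics apply), "view" (4x4, takes a point from world to camera coordinates). Camera axes: x right, y down, z forward; pixel columns grow to the right and rows downward; lengths in m; the calibration is good to about 2 mm. A picture is of the moment at which its call begins. camera_params takes no time and is no camera call.
- job_done(): hands the job in; it is judged then, once.
The state is a dict: "t": time; "q": joint angles; "qd": joint speeds; "joint_efforts": joint torques, N m; "eef_pos": TCP position; "ee_rot": TCP orientation; "force": force on the tool from outside, world axes, zero at the start; "moment": the same for the moment, N m; "width": finger opening in m; "gripper_force": force on a finger pad.
Only numpy, scipy, OpenCV 4.12 (cv2) and the standard library are available. Lean on these libraries where they do the work, as an engineer would, in place of code of your own. Each camera call takes 0.05 s, during which the arm holds its last target. There are 200 camera calls.

## Working session

There is one attempt and no reset: what is moved stays moved. The work goes in short steps, Python scripts to look and compute and a shell command to move; the robot and the scene stay as the last step left them, time stands still between calls to the robot, and variables do not carry over. Pictures are saved under pics/ and viewed, at most 11 in all, crops included, and the job is handed in when it is done.

```bash
mkdir -p pics; ls; python3 - <<'E'
from station import *
import cv2
s=get_state();print(s);print(grip_point_offset if not callable(grip_point_offset) else grip_point_offset())
for n in("scene","top"):
    cv2.imwrite(f"pics/{n}0.png",grab_frame(n));print(n,camera_params(n))
E
```

```text
pics
{'t': 0.0, 'q': array([ 1.45408960e+00,  3.59401750e-01,  1.10399817e-02, -3.75001849e-04,
       -1.22408060e+00, -2.88088382e-01]), 'qd': array([ 0.00124318, -0.00150078,  0.00035963,  0.0003169 , -0.00085804,
       -0.00114724]), 'joint_efforts': array([ 2.06682082e-03, -5.82715774e+01,  2.93042654e+01,  6.99708447e+00,
        6.80234531e-03, -1.40121192e-04]), 'eef_pos': array([0.26565138, 0.61993856, 0.19940041]), 'ee_rot': array([ 3.13991428e+00, -1.29729488e-04, -4.04922716e-01]), 'force': array([-0.18396834, -1.24228442, -0.56604893]), 'moment': array([-0.01286205, -0.02419494, -0.00416664]), 'gripper_force': 0.0, 'width': 0.08763837760065775}
0.0188
scene {'vertical_fov': 43.02436978345671, 'cx': 280.8667133820488, 'cy': 204.72438023325228, 'k1': 0.0009863198683377245, 'view': array([[-0.58002004,  0.8143611 , -0.01981781,  0.34043608],
       [ 0.50067722,  0.33720047, -0.79725665, -0.1760271 ],
       [-0.64257223, -0.47234716, -0.60331508,  1.47662406],
       [ 0.        ,  0.        ,  0.        ,  1.        ]])}
top {'vertical_fov': 47.98607378142205, 'cx': 274.09233926847327, 'cy': 205.79785955564637, 'k1': -0.13643394687926644, 'view': array([[ 0.05724006, -0.99834287, -0.00592404, -0.02735118],
       [-0.97201556, -0.05437447, -0.22853702,  0.59153455],
       [ 0.22783619,  0.01883973, -0.9735172 ,  0.94762054],
       [ 0.        ,  0.        ,  0.        ,  1.        ]])}
```

View pics/scene0.png

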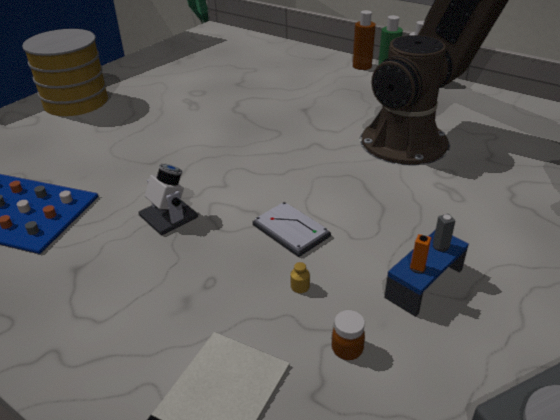

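View pics/top0.png

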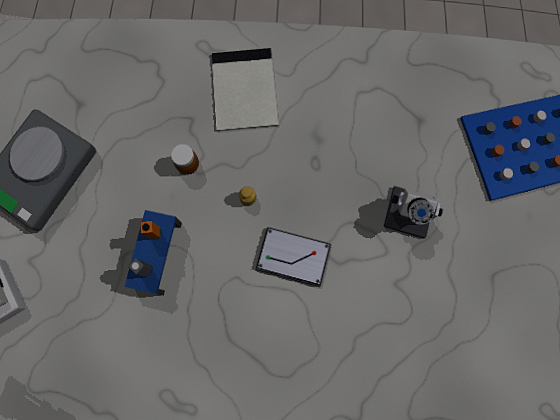

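The scene view shows the orange probe at (420,252) in the rack's near hole, the grey one at (445,232), the specimen at (291,227) and the camera at (168,198). The top view shows the orange cap at (150,229), green dot at (268,258), bend at (293,262), red dot at (314,253), and lens at (421,212). Next I'll write helpers, take a first measurement and enlarge some crops.

```bash
cat > h.py <<'E'
import numpy as np, cv2
from station import *
P={n:camera_params(n) for n in("scene","top")}
def KD(n):
    p=P[n];f=210/np.tan(np.radians(p["vertical_fov"]/2))
    return np.array([[f,0,p["cx"]],[0,f,p["cy"]],[0,0,1]]),np.array([p["k1"],0,0,0,0.])
def ray(n,uv):
    K,D=KD(n);V=P[n]["view"];x=cv2.undistortPoints(np.array([[uv]],float),K,D)[0,0]
    R=V[:3,:3];return -R.T@V[:3,3],R.T@np.r_[x,1]
def plane(n,uv,z):
    o,d=ray(n,uv);return o+d*(z-o[2])/d[2]
def tri(us,ut):
    (a,d),(b,e)=ray("scene",us),ray("top",ut)
    s,t=np.linalg.lstsq(np.c_[d,-e],b-a,rcond=None)[0]
    return (a+s*d+b+t*e)/2,np.linalg.norm(a+s*d-b-t*e)
def proj(n,X):
    K,D=KD(n);V=P[n]["view"]
    return cv2.projectPoints(np.atleast_2d(np.array(X,float)),cv2.Rodrigues(V[:3,:3])[0],V[:3,3],K,D)[0][:,0]
def blobs(im,lo,hi,box,mn=3):
    x0,y0,x1,y1=box;m=cv2.inRange(cv2.cvtColor(im[y0:y1,x0:x1],cv2.COLOR_BGR2HSV),lo,hi)
    k,l,st,c=cv2.connectedComponentsWithStats(m)
    return [(st[i,4],(c[i]+[x0,y0]).round(1)) for i in range(1,k) if st[i,4]>=mn]
E
python3 - <<'E'
from h import *
S,T=cv2.imread("pics/scene0.png"),cv2.imread("pics/top0.png")
for nm,im,b in(("s",S,(250,195,335,255)),("t",T,(250,225,335,290))):
    print(nm,"green",blobs(im,(45,80,40),(85,255,255),b),"red",blobs(im,(0,110,60),(8,255,255),b),blobs(im,(172,110,60),(180,255,255),b))
for nm,im,b in(("s",S,(380,200,480,310)),("t",T,(120,205,190,300))):
    print(nm,"orange",blobs(im,(5,150,60),(18,255,255),b,10))
g=[]
for im,(x,y,w,h) in((S,(370,205,110,110)),(T,(115,205,80,95)),(S,(130,155,80,80)),(T,(375,175,80,70))):
    g.append(cv2.resize(im[y:y+h,x:x+w],(400,300),interpolation=cv2.INTER_CUBIC))
cv2.imwrite("pics/m1.png",np.vstack([np.hstack(g[:2]),np.hstack(g[2:])]))
E
```

```text
s green [(np.int32(7), array([314., 231.]))] red [] [(np.int32(5), array([271.8, 218.6]))]
t green [(np.int32(14), array([267.6, 257. ]))] red [(np.int32(10), array([313.5, 253. ]))] [(np.int32(4), array([313.5, 251.2]))]
s orange [(np.int32(437), array([419.9, 253.4]))]
t orange [(np.int32(167), array([150.7, 227.9]))]
```

View pics/m1.png

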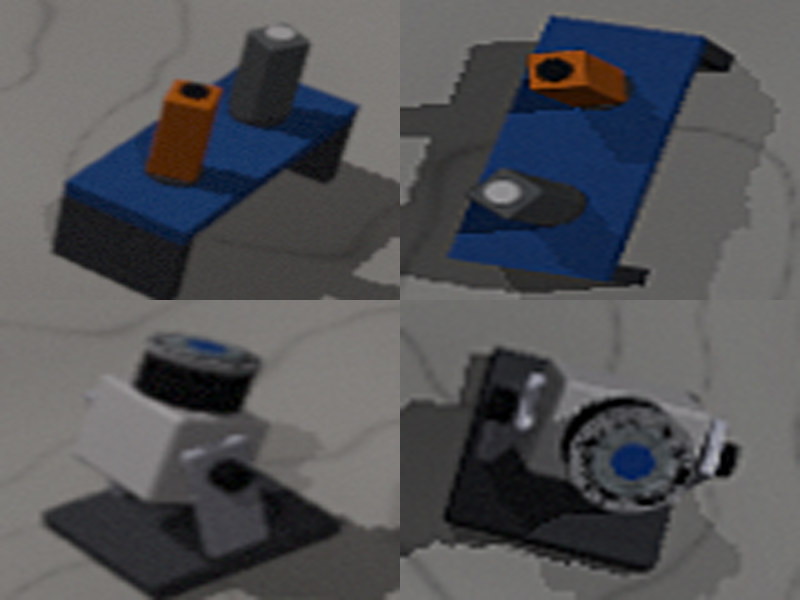

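The mosaic shows the orange cap near scene (423.6,238.4) and top (145,227), and the blue glass near scene (171,167) and top (421,213). The hinge knobs are near top (395,199) and (442,212), and the near one in scene is at (176,202). Next I'll triangulate these and enlarge the handle and seam for yaw.

```bash
python3 - <<'E'
from h import *
np.set_printoptions(precision=4,suppress=True)
S,T=cv2.imread("pics/scene0.png"),cv2.imread("pics/top0.png")
print("cap",tri((423.6,238.4),(145,227.2)))
print("green",tri((314,231),(267.6,257)),plane("top",(267.6,257),.02),plane("scene",(314,231),.02))
print("red",tri((271.8,218.6),(313.5,252.5)),plane("top",(313.5,252.5),.02),plane("scene",(271.8,218.6),.02))
bs=blobs(S,(100,120,50),(130,255,255),(155,160,190,180));bt=blobs(T,(100,120,50),(130,255,255),(405,195,440,230));print(bs,bt)
L,e=tri(max(bs,key=lambda a:a[0])[1],max(bt,key=lambda a:a[0])[1]);print("lens",L,e)
A,B=plane("top",(395,199.3),.07),plane("top",(442,211.9),.07);H=(A+B)/2
print("pins",A,B,"hinge",H,"axis",(L-H)/np.linalg.norm(L-H),np.linalg.norm(L-H), "near pin", plane("scene",(176,202),.07))
# blue rack
for n,im,b in(("scene",S,(380,200,480,310)),("top",T,(115,200,190,300))):
    m=cv2.inRange(cv2.cvtColor(im,cv2.COLOR_BGR2HSV),(100,120,30),(130,255,255));k=np.zeros_like(m);k[b[1]:b[3],b[0]:b[2]]=m[b[1]:b[3],b[0]:b[2]]
    h=cv2.convexHull(cv2.findNonZero(k));q=cv2.approxPolyDP(h,3,True)[:,0];print(n,[(*c,*plane(n,c,.07)[:2].round(3)) for c in q.tolist()])
# dark seam in top
g=cv2.cvtColor(T,cv2.COLOR_BGR2GRAY)[250:268,266:316]
for c in range(3,48,4): print(266+c,250+int(g[:,c].argmin()),g[:,c].min(),end="; ")
a=[cv2.resize(im[y:y+h,x:x+w],(400,300),interpolation=cv2.INTER_CUBIC) for im,(x,y,w,h) in((S,(400,228,56,42)),(T,(130,208,48,36)),(S,(255,205,72,54)),(T,(254,232,72,54)))]
cv2.imwrite("pics/m2.png",np.vstack([np.hstack(a[:2]),np.hstack(a[2:])]))
E
```

```text
cap (array([0.5168, 0.2608, 0.1398]), np.float64(0.0013043364419585632))
green (array([0.4864, 0.0154, 0.0204]), np.float64(0.001478057262545259)) [0.4868 0.0147 0.02  ] [0.4856 0.0158 0.02  ]
red (array([ 0.5021, -0.0855,  0.0199]), np.float64(0.0013065000993717829)) [ 0.5024 -0.086   0.02  ] [ 0.502  -0.0847  0.02  ]
[(np.int32(15), array([170.7, 167.1]))] [(np.int32(59), array([421.1, 212.2]))]
lens [ 0.5826 -0.2968  0.1231] 0.00021217629724230738
pins [ 0.6209 -0.2554  0.07  ] [ 0.5986 -0.3598  0.07  ] hinge [ 0.6097 -0.3076  0.07  ] axis [-0.4473  0.1786  0.8764] 0.06058013316605833 near pin [ 0.6215 -0.2527  0.07  ]
scene [(467, 244, np.float64(0.404), np.float64(0.312)), (420, 294, np.float64(0.577), np.float64(0.291)), (388, 276, np.float64(0.568), np.float64(0.226)), (434, 231, np.float64(0.403), np.float64(0.245))]
top [(175, 217, np.float64(0.555), np.float64(0.218)), (157, 293, np.float64(0.391), np.float64(0.24)), (125, 286, np.float64(0.401), np.float64(0.31)), (145, 210, np.float64(0.567), np.float64(0.286))]
269 258 55; 273 259 5; 277 260 6; 281 261 10; 285 262 10; 289 263 0; 293 263 27; 297 261 27; 301 259 32; 305 257 0; 309 255 1; 313 252 37;
```

View pics/m2.png

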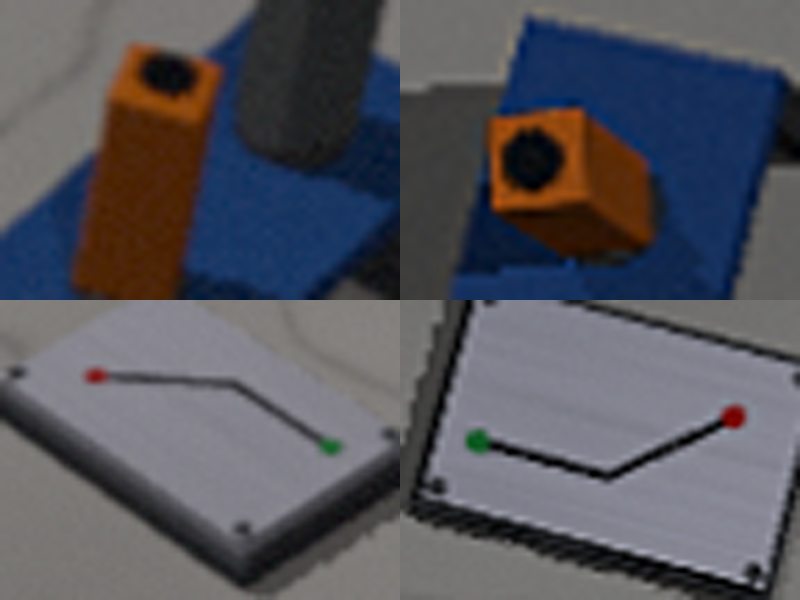

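The handle's top face in the top crop has corners (490,120), (583,108), (588,205) and (497,210), with the cap at (532,158). The bend is at (608,475) in the top crop and (235,383) in the scene crop. Next I'll work out the handle yaw, bend, foot yaw and lens axis, and the tool shifts.

```bash
python3 - <<'E'
from h import *
np.set_printoptions(precision=4,suppress=True)
c=lambda u,v,x0,y0,kx,ky:((u+.5)*kx-.5+x0,(v+.5)*ky-.5+y0)
q=[plane("top",c(u-400,v,130,208,.12,.12),.14)[:2] for u,v in((490,120),(583,108),(588,205),(497,210))]
print("handle",np.mean(q,0),[ (np.degrees(np.arctan2(*(q[(i+1)%4]-q[i])[::-1])).round(1),np.linalg.norm(q[(i+1)%4]-q[i]).round(4)) for i in range(4)])
qs=[plane("scene",c(u,v,400,228,.14,.14),.14)[:2] for u,v in((130,45),(222,68),(208,120),(108,97))]
print("handle scene",np.mean(qs,0),[ (np.degrees(np.arctan2(*(qs[(i+1)%4]-qs[i])[::-1])).round(1),np.linalg.norm(qs[(i+1)%4]-qs[i]).round(4)) for i in range(4)])
print("cap",tri(c(167,74,400,228,.14,.14),c(132,158,130,208,.12,.12)))
B,e=tri(c(235,83,255,205,.18,.18),c(208,175,254,232,.18,.18));print("bend",B,e)
G=np.array([.4864,.0154,.0204]);R=np.array([.5021,-.0855,.0199]);print(np.linalg.norm(B-G),np.linalg.norm(R-B))
F=[plane("top",c(u-400,v-300,375,175,.2,70/300),.014)[:2] for u,v in((495,348),(445,520),(655,570))]
f=[plane("scene",c(u,v-300,130,155,.2,80/300),.014)[:2] for u,v in((45,520),(160,597),(340,527))]
print("foot",F,(F[0]+F[2])/2,F[2]-F[1],F[1]-F[0]);print(f,f[1]-f[0],f[2]-f[1],(f[0]+f[2])/2)
E
```

```text
handle [0.5179 0.2576] [(np.float64(-79.3), np.float64(0.0229)), (np.float64(-170.5), np.float64(0.0238)), (np.float64(96.6), np.float64(0.0222)), (np.float64(11.3), np.float64(0.0222))]
handle scene [0.519  0.2612] [(np.float64(101.4), np.float64(0.0227)), (np.float64(13.7), np.float64(0.0207)), (np.float64(-76.4), np.float64(0.0241)), (np.float64(-170.2), np.float64(0.0216))]
cap (array([0.518 , 0.2598, 0.1412]), np.float64(0.0014519382010794015))
bend [ 0.4756 -0.0366  0.0215] 0.0020295380999391273
0.05316015822188775 0.0556288131389949
foot [array([ 0.6677, -0.266 ]), array([ 0.5719, -0.243 ]), array([ 0.5501, -0.3398])] [ 0.6089 -0.3029] [-0.0218 -0.0968] [-0.0958  0.0231]
[array([ 0.6508, -0.3531]), array([ 0.6729, -0.2565]), array([ 0.5801, -0.2361])] [0.022  0.0966] [-0.0927  0.0204] [ 0.6155 -0.2946]
```

Estimates agree:
- **Handle:** (0.518, 0.2595), sides at 11°.
- **Seam:** G (0.486, 0.015), B (0.4756, -0.037), R (0.502, -0.0855).
- **Lens axis:** (-0.453, 0.102, 0.885).
- **Focus:** (0.551, -0.290, 0.185).

Next I'll compute the first move.

```bash
cat >> h.py <<'E'
from scipy.spatial.transform import Rotation as Ro
np.set_printoptions(precision=3,suppress=True)
def pose():
    s=get_state();return np.array(s["eef_pos"]),Ro.from_euler("xyz",s["ee_rot"])
def delta(p,R=None):
    p0,R0=pose();R=R or R0
    return np.r_[R0.inv().apply(np.array(p)-p0)*100,(R0.inv()*R).as_rotvec()]
E
python3 - <<'E'
from h import *
R=Ro.from_euler("xyz",[np.pi,0,np.radians(11)])
print(delta([.518,.2595,.18],R),delta([.518,.2595,.091],R))
E
```

```text
[37.394 23.192  1.992  0.001  0.    -0.597] [37.393 23.179 10.892  0.001  0.    -0.597]
```

```bash
python3 -m creep '[[[6,5,3,0,0,0,-0.08],[6,10,6,0,0,0,-0.16],[6,15,9.3,0,0,0,-0.24],[6,20,12.4,0.5,0,0,-0.32],[6,25,15.5,1,0,0,-0.4],[6,30,18.6,1.5,0,0,-0.48],[6,34,21.1,2,0,0,-0.55],[6,36.5,22.7,2,0,0,-0.597],[6,37.4,23.2,2,0,0,-0.597],[6,37.4,23.2,2,0,0,-0.597],[6,37.4,23.2,2,0,0,-0.597]]]' 20
python3 - <<'E'
from h import *
R=Ro.from_euler("xyz",[np.pi,0,np.radians(11)])
print(delta([.518,.2595,.091],R),get_state()["width"])
a=[]
for n in("scene","top"):
    im=grab_frame(n);cv2.imwrite(f"pics/{n}1.png",im)
    u,v=proj(n,[.518,.2595,.13])[0].astype(int);x,y=u-60,max(v-60,0)
    a.append(cv2.resize(im[y:y+120,x:x+120],(400,400)))
cv2.imwrite("pics/m3.png",np.hstack(a))
E
```

```text
t: 1.48
eef_pos: [0.5178, 0.2607, 0.1803]
ee_rot: [-3.141, 0.0, 0.193]
force: [0.0, 0.0, -0.1]
width: 0.06
gripper_force: 0.0
[-0.005  0.118  8.932 -0.     0.     0.001] 0.059954131271367006
```

View pics/m3.png

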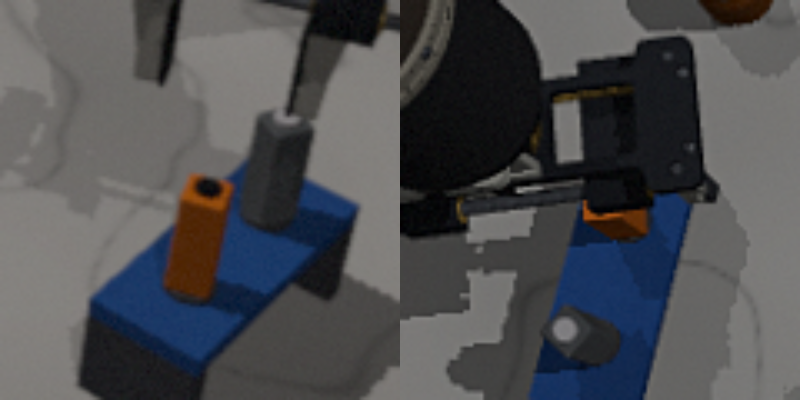

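Both crops show the fingers above the orange handle and the spare clear, with the gripper covering the orange cap in the top view. Next I'll descend slowly and close.

```bash
python3 -m creep '[[[6,0,0.1,1.5,0,0,0],[6,0,0.1,3,0,0,0],[6,0,0.1,4.5,0,0,0],[6,0,0.1,6,0,0,0],[6,0,0.1,7.2,0,0,0],[6,0,0.1,8.2,0,0,0],[6,0,0.1,8.9,0,0,0],[6,0,0.1,8.9,0,0,0]]]' 20
python3 -m creep '[[[4,0,0,0,0,0,0],[3,0,0,0,0,0,0],[2,0,0,0,0,0,0],[2,0,0,0,0,0,0],[2,0,0,0,0,0,0],[2,0,0,0,0,0,0]]]' 25
python3 -m creep '[[[1.8,0,0,-0.5,0,0,0],[1.8,0,0,-1.2,0,0,0],[1.8,0,0,-2,0,0,0]]]' 25
```

```text
t: 2.58
eef_pos: [0.5183, 0.2587, 0.0909]
ee_rot: [3.141, 0.001, 0.192]
force: [0.6, -0.6, -0.6]
width: 0.0602
gripper_force: 0.0
t: 3.32
eef_pos: [0.5185, 0.259, 0.0915]
ee_rot: [-3.141, -0.0, 0.192]
force: [-0.5, 0.4, 0.8]
width: 0.0236
gripper_force: 24.9
t: 3.7
eef_pos: [0.5185, 0.2589, 0.1119]
ee_rot: [3.142, -0.0, 0.192]
force: [0.2, -0.2, -1.5]
width: 0.0238
gripper_force: 24.9
```

```bash
python3 -m creep '[[[1.8,0,0,-1,0,0,0],[1.8,0,0,-2.5,0,0,0],[1.8,0,0,-4,0,0,0],[1.8,0,0,-5.5,0,0,0],[1.8,0,0,-7,0,0,0],[1.8,0,0,-8.5,0,0,0],[1.8,0,0,-9.5,0,0,0],[1.8,0,0,-10,0,0,0],[1.8,0,0,-10,0,0,0]]]' 30
python3 - <<'E'
from h import *
a=[]
for n in("scene","top"):
    im=grab_frame(n);cv2.imwrite(f"pics/{n}2.png",im)
    u,v=proj(n,[.518,.2595,.18])[0].astype(int);x,y=u-50,max(v-50,0)
    print(n,x,y);a.append(cv2.resize(im[y:y+100,x:x+100],(400,400),interpolation=cv2.INTER_CUBIC))
cv2.imwrite("pics/m4.png",np.hstack(a));print(delta([.486,.015,.16]))
E
```

```text
t: 4.82
eef_pos: [0.5184, 0.2589, 0.2114]
ee_rot: [-3.141, 0.0, 0.192]
force: [0.8, -0.2, -0.9]
width: 0.0236
gripper_force: 29.9
scene 375 170
top 89 172
[-7.807 23.307  5.096  0.     0.     0.   ]
```

View pics/m4.png

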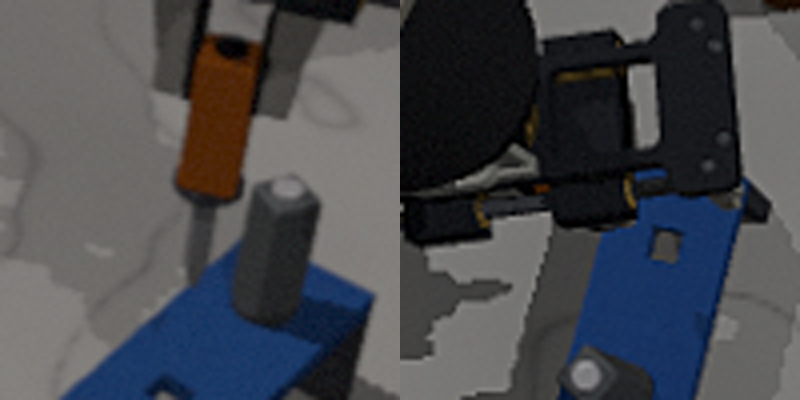

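The probe hangs vertically in the fingers with its tip at scene (423.6,240.4), and the hole is now empty. Next I'll check the tip against the prediction.

```bash
python3 - <<'E'
from h import *
print(proj("scene",[.5184,.2589,.135]),proj("scene",[.5184,.2589,.130]),proj("scene",[.521,.2589,.135]))
R=Ro.from_euler("xyz",[np.pi,0,np.radians(11)])
print("weight",plane("top",(248,190),.058),"jar",plane("top",(183,154),.07))
for p in([.486,.015,.14],[.486,.015,.0985]):print(delta(p,R))
R0=R
for a,b in(([.486,.015],[.4757,-.0368]),([.4757,-.0368],[.502,-.0855])):
    print(R0.inv().apply(np.r_[np.array(b)-a,0])*100)
E
python3 -m creep '[[[1.8,-0.8,2,0.3,0,0,0],[1.8,-2,5,0.6,0,0,0],[1.8,-3.2,9,1,0,0,0],[1.8,-4.5,13,1.5,0,0,0],[1.8,-5.8,17,2,0,0,0],[1.8,-6.8,20,2.5,0,0,0],[1.8,-7.5,22.3,3.2,0,0,0],[1.8,-7.8,23.3,4,0,0,0],[1.8,-7.8,23.3,5,0,0,0],[1.8,-7.8,23.3,6,0,0,0],[1.8,-7.8,23.3,7,0,0,0],[1.8,-7.8,23.3,7,0,0,0],[1.8,-7.8,23.3,7,0,0,0]]]' 30
python3 - <<'E'
from h import *
p,_=pose();tip=p-[0,0,.0765];print(delta([.486,.015,.0985]))
a=[]
for n in("scene","top"):
    im=grab_frame(n);cv2.imwrite(f"pics/{n}3.png",im)
    u,v=proj(n,tip)[0];print(n,u,v);x,y=int(u)-35,int(v)-35
    print(x,y);a.append(cv2.resize(im[y:y+70,x:x+70],(400,400),interpolation=cv2.INTER_CUBIC))
cv2.imwrite("pics/m5.png",np.hstack(a))
E
```

```text
[[421.427 240.554]] [[421.034 242.692]] [[420.821 241.357]]
weight [0.627 0.066 0.058] jar [0.699 0.215 0.07 ]
[-7.805 23.306  7.096  0.     0.001  0.   ]
[-7.802 23.305 11.246  0.     0.001  0.   ]
[-1.999  4.888  0.   ]
[1.652 5.282 0.   ]
t: 6.55
eef_pos: [0.4866, 0.0156, 0.1414]
ee_rot: [3.141, -0.0, 0.193]
force: [0.4, -0.2, -0.6]
width: 0.0239
gripper_force: 29.9
[-0.073  0.047  4.295  0.     0.     0.   ]
scene 314.0564520899632 214.78219280881004
279 179
top 266.7765717524218 254.46488852577755
231 219
```

View pics/m5.png

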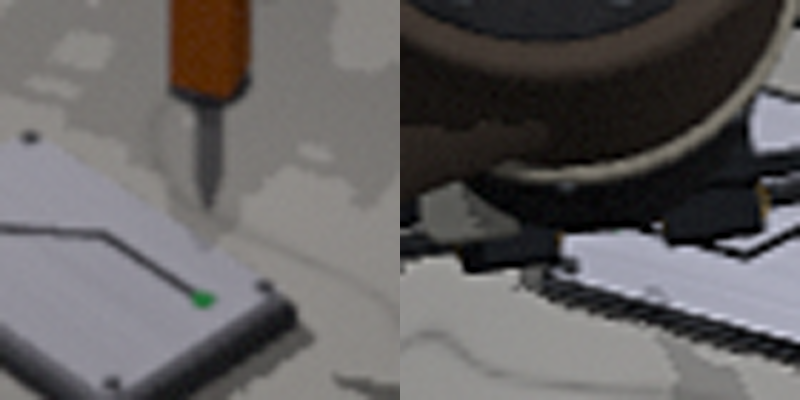

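The tip shows at scene (315.2,215.3) against a predicted (314.1,214.8), so it agrees to about 2 mm, and the green dot lies directly below. The bias matches the top view's seam estimate, so I'll use that one and lower to about 2 mm above the dot.

```bash
python3 -m creep '[[[1.8,0,0.1,0.5,0,0,0],[1.8,0,0.1,1.3,0,0,0],[1.8,0,0.1,2.2,0,0,0],[1.8,0,0.1,3,0,0,0],[1.8,0,0.1,3.6,0,0,0],[1.8,0,0.1,4,0,0,0],[1.8,0,0.1,4.2,0,0,0],[1.8,0,0.1,4.2,0,0,0],[1.8,0,0.1,4.2,0,0,0]]]' 30
python3 - <<'E'
from h import *
p,_=pose();tip=p-[0,0,.0765];print(proj("scene",tip))
im=grab_frame("scene");cv2.imwrite("pics/scene4.png",im)
cv2.imwrite("pics/m6.png",cv2.resize(im[205:250,260:320+10],(700,450),interpolation=cv2.INTER_CUBIC))
E
```

```text
t: 7.78
eef_pos: [0.4867, 0.0144, 0.0996]
ee_rot: [-3.142, -0.0, 0.192]
force: [-0.0, 1.3, -0.9]
width: 0.0238
gripper_force: 29.9
[[313.194 229.945]]
```

View pics/m6.png

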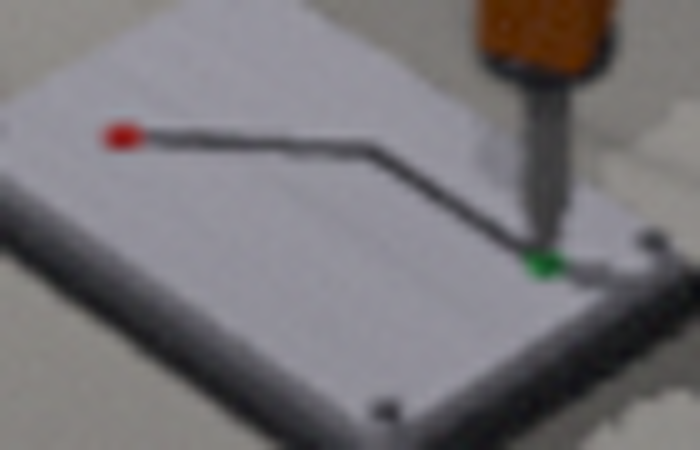

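The tip sits at crop (545,250), right above the green dot at (545,263), about 2 mm clear. Now I'll draw along leg 1, then leg 2.

```bash
python3 -m creep '[[[1.8,0,0,0.05,0,0,0],[1.8,-0.15,0.35,0.05,0,0,0],[1.8,-0.29,0.7,0.05,0,0,0],[1.8,-0.44,1.05,0.05,0,0,0],[1.8,-0.58,1.4,0.05,0,0,0],[1.8,-0.73,1.76,0.05,0,0,0],[1.8,-0.87,2.11,0.05,0,0,0],[1.8,-1.02,2.46,0.05,0,0,0],[1.8,-1.16,2.81,0.05,0,0,0],[1.8,-1.31,3.16,0.05,0,0,0],[1.8,-1.45,3.51,0.05,0,0,0],[1.8,-1.6,3.87,0.05,0,0,0],[1.8,-1.74,4.22,0.05,0,0,0],[1.8,-1.89,4.57,0.05,0,0,0],[1.8,-2.03,4.92,0.05,0,0,0],[1.8,-2.03,4.92,0.05,0,0,0]]]' 30
python3 - <<'E'
from h import *
p,_=pose();print(proj("scene",p-[0,0,.0765]),delta([.4763,-.0376,.099]),delta([.5024,-.086,.099]))
im=grab_frame("scene");cv2.imwrite("pics/m7.png",cv2.resize(im[205:250,260:330],(700,450),interpolation=cv2.INTER_CUBIC))
E
```

```text
t: 9.82
eef_pos: [0.4759, -0.0381, 0.0989]
ee_rot: [3.142, 0.0, 0.192]
force: [0.6, 0.1, -1.2]
width: 0.0236
gripper_force: 29.9
[[295.778 219.045]] [ 0.044 -0.044 -0.014  0.     0.     0.   ] [ 1.683  5.205 -0.014  0.     0.     0.   ]
```

View pics/m7.png

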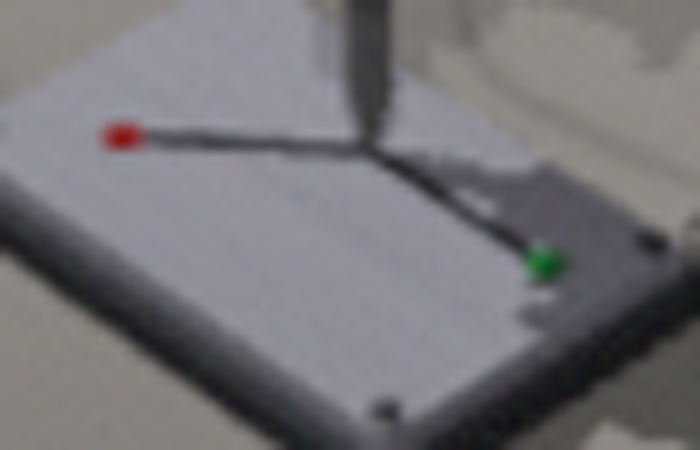

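The tip is at the bend, at crop (370,142), with the seam at (370,150). Next comes leg 2, after which I'll lift and work out the presentation pose.

```bash
python3 -m creep '[[[1.8,0.12,0.37,0,0,0,0],[1.8,0.24,0.74,0,0,0,0],[1.8,0.36,1.11,0,0,0,0],[1.8,0.48,1.49,0,0,0,0],[1.8,0.6,1.86,0,0,0,0],[1.8,0.72,2.23,0,0,0,0],[1.8,0.84,2.6,0,0,0,0],[1.8,0.96,2.97,0,0,0,0],[1.8,1.08,3.35,0,0,0,0],[1.8,1.2,3.72,0,0,0,0],[1.8,1.32,4.09,0,0,0,0],[1.8,1.44,4.46,0,0,0,0],[1.8,1.56,4.83,0,0,0,0],[1.8,1.68,5.2,0,0,0,0],[1.8,1.68,5.2,0,0,0,0],[1.8,1.68,5.2,0,0,0,0]]]' 30
python3 - <<'E'
from h import *
s=get_state();print(s["eef_pos"],s["q"]);p,_=pose();print(proj("scene",p-[0,0,.0765]))
im=grab_frame("scene");cv2.imwrite("pics/m8.png",cv2.resize(im[195:240,235:305],(700,450),interpolation=cv2.INTER_CUBIC))
E
python3 -m creep '[[[1.8,0,0,-0.5,0,0,0],[1.8,0,0,-1.5,0,0,0],[1.8,0,0,-3.5,0,0,0],[1.8,0,0,-6,0,0,0],[1.8,0,0,-9,0,0,0],[1.8,0,0,-12,0,0,0],[1.8,0,0,-15,0,0,0],[1.8,0,0,-18,0,0,0],[1.8,0,0,-20,0,0,0],[1.8,0,0,-20,0,0,0]]]' 30
python3 - <<'E'
from h import *
a=np.array([-.453,.102,.885]);a/=np.linalg.norm(a);L=np.array([.5826,-.2968,.1231]);F=L+.07*a
p,R0=pose();ax,_=Ro.align_vectors([-a],[R0.apply([0,0,1])])
z=R0.apply([0,0,1]);v=np.cross(z,-a);Rm=Ro.from_rotvec(v/np.linalg.norm(v)*np.arccos(z@-a))*R0
for up in(.06,0):
    t=F+(.0765+up)*a;print(t,delta(t,Rm))
E
```

```text
t: 11.88
eef_pos: [0.5024, -0.0857, 0.0988]
ee_rot: [-3.142, 0.0, 0.192]
force: [-0.3, -0.9, -1.0]
width: 0.024
gripper_force: 29.9
[ 0.502 -0.086  0.099] [ 0.217  0.181 -0.487 -0.    -0.902  1.546]
[[271.299 217.732]]
t: 13.18
eef_pos: [0.5032, -0.0856, 0.3011]
ee_rot: [3.141, -0.004, 0.192]
force: [-0.0, 0.4, -1.1]
width: 0.0239
gripper_force: 29.9
[ 0.489 -0.276  0.306] [-5.028 18.386 -0.503 -0.194  0.438 -0.   ]
[ 0.516 -0.282  0.253] [-2.497 19.505  4.82  -0.194  0.438 -0.   ]
```

View pics/m8.png

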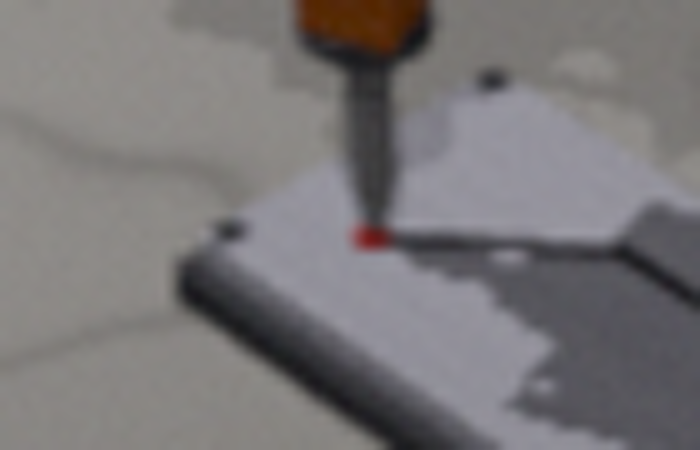

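The tip was on the red dot at crop (373,230). Now I'll move to the pose 6 cm out along the lens axis, turning on the way.

```bash
python3 -m creep '[[[1.8,-0.3,1,0,-0.01,0.02,0],[1.8,-0.8,3,0,-0.03,0.07,0],[1.8,-1.4,5,-0.1,-0.05,0.12,0],[1.8,-1.9,7,-0.2,-0.08,0.17,0],[1.8,-2.5,9,-0.3,-0.1,0.22,0],[1.8,-3,11,-0.3,-0.12,0.27,0],[1.8,-3.6,13,-0.4,-0.14,0.32,0],[1.8,-4.1,15,-0.4,-0.16,0.37,0],[1.8,-4.7,17,-0.5,-0.18,0.41,0],[1.8,-5,18.4,-0.5,-0.194,0.438,0],[1.8,-5,18.4,-0.5,-0.194,0.438,0],[1.8,-5,18.4,-0.5,-0.194,0.438,0]]]' 30
python3 - <<'E'
from h import *
a=np.array([-.453,.102,.885]);a/=np.linalg.norm(a);L=np.array([.5826,-.2968,.1231])
p,R=pose();z=R.apply([0,0,1]);print("ang",np.arccos(z@-a));t=L+(.07+.0765)*a;print(delta(t),get_state()["q"])
E
```

```text
t: 14.68
eef_pos: [0.488, -0.2759, 0.3033]
ee_rot: [2.935, -0.434, 0.238]
force: [-0.3, 0.7, -0.6]
width: 0.0237
gripper_force: 29.9
ang 0.0055995494883297635
[0.24  0.051 5.808 0.    0.    0.   ] [-0.133 -0.185 -0.489  0.06  -0.791  1.864]
```

```bash
python3 -m creep '[[[1.8,0,0,0.5,0,0,0],[1.8,0.1,0,1.5,0,0,0],[1.8,0.1,0,2.5,0,0,0],[1.8,0.2,0,3.5,0,0,0],[1.8,0.2,0,4.5,0,0,0],[1.8,0.2,0,5.2,0,0,0],[1.8,0.2,0.1,5.7,0,0,0],[1.8,0.2,0.1,5.8,0,0,0],[1.8,0.2,0.1,5.8,0,0,0],[1.8,0.2,0.1,5.8,0,0,0],[1.8,0.2,0.1,5.8,0,0,0]]]' 30
python3 - <<'E'
from h import *
a=np.array([-.453,.102,.885]);a/=np.linalg.norm(a);L=np.array([.5826,-.2968,.1231])
p,R=pose();z=R.apply([0,0,1]);tip=p+.0765*z;print("ang",np.arccos(z@-a),"tip err mm",(tip-L-.07*a)*1000)
im=grab_frame("scene");i2=grab_frame("top");print(proj("scene",[tip,L,tip-.1*z]),proj("top",[tip,L]))
cv2.imwrite("pics/m9.png",np.hstack([cv2.resize(c,(400,400),interpolation=cv2.INTER_CUBIC) for c in(im[110:230,110:230],i2[150:270,340:460])]))
E
```

```text
t: 16.05
eef_pos: [0.5165, -0.2824, 0.2538]
ee_rot: [2.934, -0.436, 0.238]
force: [0.1, -0.1, -0.4]
width: 0.0238
gripper_force: 29.9
ang 0.0038822881939040454 tip err mm [ 0.075 -0.59   0.801]
[[179.104 136.819]
 [170.661 167.071]
 [192.005  92.24 ]] [[427.576 221.157]
 [421.067 212.252]]
```

View pics/m9.png

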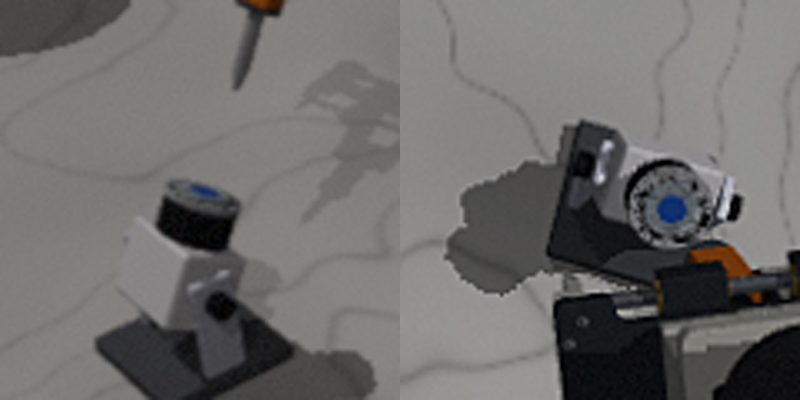

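The tip is at scene crop (236,88), within 1.5 px of the prediction, and the shaft's line extends to the blue glass at (205,190). The camera hasn't been touched, so I'm handing in.

```bash
python3 -c "
from station import *
print(abs(get_state()['qd']).max());print(job_done())"
```

```text
0.002355709997780211
the job is handed in; nothing more can be done
None
```

I handed the job in at about 16 s: the orange probe was drawn 1–2 mm above the seam from green dot to red dot, and is now held still on the lens axis, its tip about 7 cm from the glass; the hand-in returned no verdict.

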